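# Rack the carving tools by length, longest next to the whetstone

### The job

Lay the four carving tools from the dark mat in the small wooden rack for sharpening, one in each rest, in order of length: the longest in the end rest beside the whetstone that stands at the rack, then ever shorter towards the end with the blue tin. Each tool lies straight along its rest, blade pointing away from the robot, with the middle of its wooden handle between the rest's two cross-bars; leave the whetstone and the tin where they stand.

Things in the scene. Friction and masses are not known exactly. Their poses are not given: they have to be found in the camera images.
- short_tool: Shortest carving tool, 233 mm long overall: light wooden handle and a narrow grey steel blade 8 mm wide. Loose, 75 g. Origin: mid length, on its underside; own +y runs to the butt of the handle, -y to the blade tip, z up. Handle up to 38 mm wide, 32 mm high, from y = 10 to 116 mm; its middle (grasp here; it balances) is at y = +63 mm. Starts on a dark mat 3 mm thick, blade away from the robot.
- medium_tool: Second shortest carving tool, 279 mm long overall: light wooden handle and a slim grey steel blade 16 mm wide. Loose, 75 g. Origin: mid length, on its underside; own +y runs to the butt of the handle, -y to the blade tip, z up. Handle up to 40 mm wide, 34 mm high, from y = -28 to 139 mm; its middle (grasp here; it balances) is at y = +55 mm. Starts on a dark mat 3 mm thick, blade away from the robot.
- long_tool: Second longest carving tool, 317 mm long overall: light wooden handle and a grey steel blade 18 mm wide. Loose, 75 g. Origin: mid length, on its underside; own +y runs to the butt of the handle, -y to the blade tip, z up. Handle up to 41 mm wide, 34 mm high, from y = -33 to 158 mm; its middle (grasp here; it balances) is at y = +62 mm. Starts on a dark mat 3 mm thick, blade away from the robot.
- longest_tool: Longest carving tool, 353 mm long overall: light wooden handle and a broad grey steel blade 34 mm wide. Loose, 75 g. Origin: mid length, on its underside; own +y runs to the butt of the handle, -y to the blade tip, z up. Handle up to 37 mm wide, 31 mm high, from y = -20 to 177 mm; its middle (grasp here; it balances) is at y = +78 mm. Starts on a dark mat 3 mm thick, blade away from the robot.
- rest_1: Fixed wooden rest, one of a row of four 68 mm apart: the left end as the robot sees it. Origin: centre of its underside, 6 mm above the bench. Two cross-bars 14 mm thick, at x = -36 and +36 mm, carry the handle on cork 8 mm above the origin; their ends turn up 54 mm apart, to 20 mm. +x: along the rest, away from the robot (blade to +x); +y: left along the row.
- rest_2: Fixed wooden rest, one of a row of four 68 mm apart: the second from the left. Origin: centre of its underside, 6 mm above the bench. Two cross-bars 14 mm thick, at x = -36 and +36 mm, carry the handle on cork 8 mm above the origin; their ends turn up 54 mm apart, to 20 mm. +x: along the rest, away from the robot (blade to +x); +y: left along the row.
- rest_3: Fixed wooden rest, one of a row of four 68 mm apart: the third from the left. Origin: centre of its underside, 6 mm above the bench. Two cross-bars 14 mm thick, at x = -36 and +36 mm, carry the handle on cork 8 mm above the origin; their ends turn up 54 mm apart, to 20 mm. +x: along the rest, away from the robot (blade to +x); +y: left along the row.
- rest_4: Fixed wooden rest, one of a row of four 68 mm apart: the right end. Origin: centre of its underside, 6 mm above the bench. Two cross-bars 14 mm thick, at x = -36 and +36 mm, carry the handle on cork 8 mm above the origin; their ends turn up 54 mm apart, to 20 mm. +x: along the rest, away from the robot (blade to +x); +y: left along the row.
- whetstone: Grey-black sharpening stone in a wooden tray, 60 x 150 x 30 mm, loose, standing at one end of the rack, either one; its long side (own y) lies along the tools. It marks the end for the longest tool. Origin: centre of its underside. Leave it alone.
- blue_tin: Small oval blue tin, 54 x 74 x 27 mm, loose, standing at the other end of the rack. Origin: centre of its underside. Leave it alone.

How it is judged:
By the outcome, as a careful person would: the job done as asked, in the order asked, and still so for the second after the job is handed in, with the robot touching nothing.
It also fails if it takes over 99 s, if anything falls off the work surface, if the arm or the gripper's body presses on something with over 40 N, if the wrist force passes 120 N, or if a joint passes its speed limit or range.

### The arm

A 6-joint arm with a two-finger parallel gripper is mounted at the origin on a cart in front of the work surface, level with it; the furniture and walls round the work are solid. World frame = base frame: x ahead of the robot, y to its left, z up, the work surface at z = 0. Lengths are in mm, angles in rad, forces in N, time in s.
With the tool pointing down it reaches from about 425 to 1125 mm from the base axis. Payload 14.9 kg.
Tool frame: the origin (TCP) lies at the centre of the arm's flange, where the gripper is bolted on; the fingertips stand 191 mm ahead of it and the grasp point (between the pads) lies 172 mm ahead of it; z points along the fingers, y is the line along which they close (so a half turn about z gives the same grasp; the last joint's range is limited). The gripper opens to 91 mm and grips with 3 to 60 N. Pads are 32 mm wide; open, the fingers measure 118 mm over their backs; the gripper's body (76 mm by 178 mm) begins 60 mm behind the grasp point.
Start: joints at [1.2, 0.379, 1.734, -0, 1.028, -0.033], TCP at [231.997, 660.452, 404.732] pointing down, gripper open.
Joint ranges: [-2.77, 2.77], [-0.74, 2.19], [0, 2.66], [-1.06, 4.2], [0.31, 2.87], [-3.08, 3.08]. Speed limits (rad/s): [1.89, 1.89, 2.39, 3.14, 3.14, 3.14].

### API

Orientations are given as a 3x3 rotation matrix whose columns are the frame's x, y, z axes.
In Python, from workcell import env gives the robot as it stands.
- The arm moves only by the tool arm_command, never from a script. Its argument "commands" is one flat list of numbers, 7 for each row, row after row: the shift along the tool's x, y, z in mm, then the turn, a rotation vector about the tool's x, y, z in degrees, then the opening in per cent of the stroke, from 0 (shut) to 100 (fully open). A call has 1 to 12 rows; each row shifts and turns the commanded pose from where the row before left it, along the tool's axes as they then stand; what a row does not reach is not made up. A row lasts 1/8 s, in which the tool goes at most 62.5 mm and 10.7 degrees, less where a joint would pass 70% of its speed; a pose out of reach is approached as far as the arm can. A call is refused whole if a number of a shift passes 62.5 or a number of a turn 10.7, either way. A call with a gripper value outside its range is refused whole. The fingers move at their own pace and stop on an object; "force" is the grip in N (left out, the last holds). Time passes only in rows, so rows that do not move let the fingers close. It gives the time, the measured TCP pose, the force, the opening and the grip force at its end, in the units of the state.
- env.get_state(): the state, without advancing time (a new reading comes with each control period).
- env.capture(name): name is "scene" or "top" or "wrist"; returns a dict with "pixels" (480x640x3 uint8, red, green, blue), "vfov" (degrees; the focal length in pixels is half the picture's height over the tangent of half this angle, whatever the lens; pixels are square), "cx", "cy" (the principal point, pixels), "rvec" (rotation vector, rad) and "tvec" (3), from world to camera coordinates, as OpenCV has them; the wrist camera has in their place "tool_from_camera" (4x4, takes a point from camera to tool coordinates, whose origin is the TCP and whose axes are the flange's). Camera axes: x right, y down, z forward; pixel columns grow to the right and rows downward; lengths in mm; the calibration is good to about 2 mm. A picture is of the moment at which its call begins: read the wrist's pose just before it. There is no depth.
- env.job_done(): hands the job in; it is judged then, once.
Trained networks look in a picture, given as the dict that the camera call returned (one of the last four; its "shot" number tells which), for a name from the list of things; names that differ only in an ending like _2 or _b are one class to them, and where a whole thing is asked for, a point or a joint stands for the part that bears it (a point fixed in the world has none). Each returns a list of dicts, best first, with "conf" (0 to 1); they miss things now and then, are a little off and sometimes report something else, mostly with a low value. They report only what shows in the picture. A call takes as long as a camera call.
- env.regions_of(label, picture): "pixels" (480x640 bool, what is visible of it) and "point" ([column, row] in pixels, amid what is visible of it).
- env.tip_of(label, picture): "point" ([column, row] in pixels: a listed point, or the origin of a listed thing).
The state is a dict: "clock": time; "joints": joint angles; "qd": joint speeds; "joint_torque": joint torques, N m; "tcp_pos": TCP position; "tool_rot": TCP orientation; "ft_force": force on the tool from outside, world axes, zero at the start; "torque": the same for the moment, N m; "gripper_width": opening from 0.0 (shut) to 1.0 (fully open); "grasp_force": force on a finger pad.
Only numpy, scipy, OpenCV 4.12 (cv2) and the standard library are available. Lean on these libraries where they do the work, as an engineer would, in place of code of your own. Each camera call takes 0.05 s, during which the arm holds its last target. There are 200 camera calls.

## Working session

There is one attempt and no reset: what is moved stays moved. The work goes in short steps, Python scripts to look and compute and a tool call to move; the robot and the scene stay as the last step left them, time stands still between calls to the robot, and variables do not carry over. Pictures are saved under pics/ and viewed, at most 14 in all, crops included, and the job is handed in when it is done.

Besides the shell and the picture viewer there is one more tool, called after "Request:" by a JSON object that holds its "api" and its "payload", one argument or row to a line. arm_command: Moves the arm, as the interface text tells. Its arguments: {"type":"object","properties":{"commands":{"type":"array","items":{"type":"number"}},"force":{"type":"number"}},"required":["commands"]}

```bash
mkdir -p pics
cat > h.py <<'E'
import numpy as np, cv2
from workcell import env
def ray(p,uv):
    f=240/np.tan(np.radians(p["vfov"])/2)
    d=np.array([(uv[0]-p["cx"])/f,(uv[1]-p["cy"])/f,1.])
    if "rvec" in p:
        R=cv2.Rodrigues(np.array(p["rvec"],float))[0]; return -R.T@np.array(p["tvec"]).ravel(), R.T@d
    T=np.array(p["tool_from_camera"]); R=p["R"]
    return R@T[:3,3]+p["t"], R@T[:3,:3]@d
def onz(p,uv,z):
    c,d=ray(p,uv); return (c+d*(z-c[2])/d[2])
def shot(n):
    s=env.get_state(); p=env.capture(n)
    if n=="wrist": p["R"]=np.array(s["tool_rot"]); p["t"]=np.array(s["tcp_pos"])
    return p
def save(p,f): cv2.imwrite("pics/"+f,cv2.cvtColor(p["pixels"],cv2.COLOR_RGB2BGR))
E
python3 - <<'E'
from h import *
np.set_printoptions(precision=1,suppress=True)
s=env.get_state();print(s)
for n in ["top","scene"]:
    p=shot(n);save(p,n+"0.png");print(n,p["vfov"],p["cx"],p["cy"],ray(p,(320,240)))
    for l,z in [("short_tool",3),("medium_tool",3),("long_tool",3),("longest_tool",3),("rest_1",6),("whetstone",0),("blue_tin",0)]:
        for r in env.tip_of(l,p)[:5]: print(l,round(r["conf"],2),np.array(r["point"]),onz(p,r["point"],z))
        if l[-4:]=="tool":
          for r in env.regions_of(l,p)[:2]:
            ys,xs=np.nonzero(r["pixels"]); 
            P=np.array([onz(p,q,12) for q in zip(xs[::5],ys[::5])])[:,:2]
            w=np.linalg.svd(P-P.mean(0),full_matrices=False)[2][0]; w*=np.sign(w[0]); t=(P-P.mean(0))@w
            print("  reg",round(r["conf"],2),len(xs),P.mean(0),w,P.mean(0)+w*t.min(),P.mean(0)+w*t.max(),np.ptp(t))
E
```

```text
{'clock': 0.0, 'joints': array([ 1.2,  0.4,  1.7, -0. ,  1. , -0. ]), 'qd': array([-0.,  0., -0.,  0., -0.,  0.]), 'joint_torque': array([  0. , -76.4, -43.4,   0.1,   0. ,  -0. ]), 'tcp_pos': array([231.9, 660.3, 404.1]), 'tool_rot': array([[-0.9,  0.3, -0. ],
       [ 0.3,  0.9, -0. ],
       [ 0. , -0. , -1. ]]), 'ft_force': array([ 0.3, -0.5,  0.3]), 'torque': array([ 0., -0., -0.]), 'grasp_force': 0.0, 'gripper_width': 0.9966799752155098}
top 45.26544305158481 320.8812115063045 239.1523281712981 (array([ 425.3,   -8.3, 1498.3]), array([ 0.1, -0. , -1. ]))
short_tool 0.87 [232.  228.7] [595. 195.   3.]
  reg 0.86 692 [555.1 205.7] [ 1.  -0.2] [484.9 216.8] [711.  181.1] 228.9092895623956
medium_tool 0.89 [293.6 224.8] [601.5  34.3   3. ]
  reg 0.63 1193 [562.2  40.8] [ 1.  -0.2] [456.5  57.6] [736.  13.] 282.99328269086675
long_tool 0.87 [261.5 233.3] [581.2 118.4   3. ]
  reg 0.7 1291 [537.6 123.4] [ 1.  -0.1] [421.7 132.5] [735.8 107.9] 315.0357935766066
  reg 0.9 1582 [578.2 283.6] [ 1. -0.] [415.2 288.2] [766.3 278.3] 351.2908090487163
rest_1 0.87 [379.8 254.7] [ 517.6 -188.2
[... 757 characters left out ...]

  reg 0.57 1585 [539.8 126.2] [ 1.  -0.1] [424.1 134.7] [739.8 111.6] 316.54785382791647
  reg 0.35 1839 [583.3 -44.9] [1. 0.] [505.6 -45. ] [665.2 -44.7] 159.57109040803505
longest_tool 0.78 [285.3 185.6] [591.5 278.9   3. ]
  reg 0.64 1241 [555.  285.9] [ 1. -0.] [422.3 289.3] [763.5 280.5] 341.34997418789516
  reg 0.58 469 [ 526.7 -178.9] [1. 0.] [ 481.3 -179.1] [ 573.7 -178.6] 92.36265749076765
rest_1 0.95 [355.8 310. ] [ 527.3 -184.5    6. ]
rest_1 0.78 [338.9 285.2] [ 531.7 -112.2    6. ]
rest_1 0.74 [397.1 364.8] [ 524.8 -321.7    6. ]
rest_1 0.58 [375.9 339.1] [ 523.  -259.9    6. ]
blue_tin 0.63 [442.5 391.6] [ 562.7 -393.9    0. ]
blue_tin 0.36 [354.5 308.8] [ 529.9 -176.     0. ]
```

View pics/top0.png

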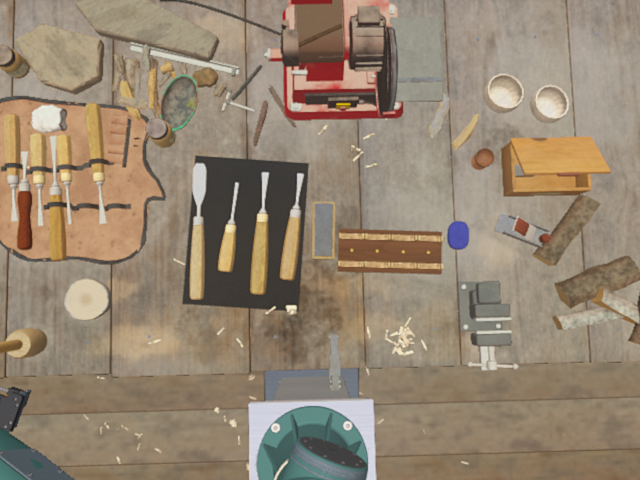

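View pics/scene0.png

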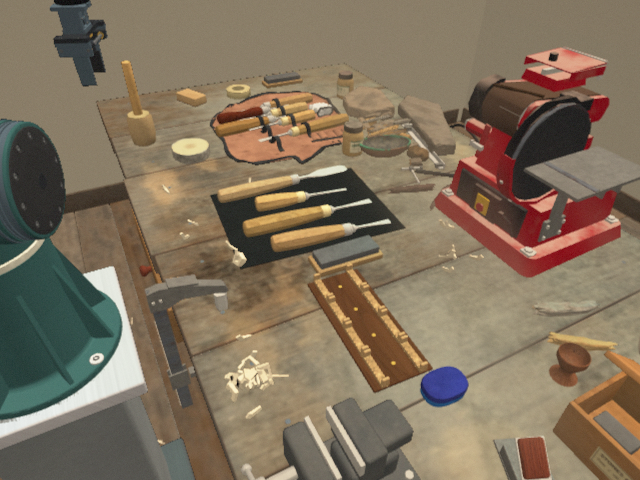

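The top view shows the mat with four tools (longest at col 197, short 230, long 262, medium 293). The whetstone (323,230) is at the rack's left end and the tin (458,235) at its right, so the order left to right is longest, long, medium, short. The scene view agrees. I'll move over the tools first for a wrist view.

Request:
{"api": "arm_command", "payload": {
  "commands": [0, 0, 0, 0, 0, -8.5, 60, 0, 0, 0, 0, 0, -8.5, 60, -33, -49, 0, 0, 0, 0, 60, -33, -49, 0, 0, 0, 0, 60, -33, -49, 0, 0, 0, 0, 60, -33, -49, 0, 0, 0, 0, 60, -33, -49, 0, 0, 0, 0, 60, -33, -49, 0, 0, 0, 0, 60, -33, -49, 0, 0, 0, 0, 60, -33, -49, 0, 0, 0, 0, 60, -33, -49, 0, 0, 0, 0, 60, -33, -49, 0, 0, 0, 0, 60]
}}

```text
clock: 2.7
tcp_pos: [542.4, 155.5, 405.1]
tool_rot: [[-0.999, 0.041, 0.001], [0.041, 0.999, 0.0], [-0.001, 0.0, -1.0]]
ft_force: [0.4, 0.6, -0.1]
gripper_width: 0.6
grasp_force: 0.0
```

```bash
cat >> h.py <<'E'
def st():
    s=env.get_state(); R=np.array(s["tool_rot"]); x=R[:,0]
    print("t",round(s["clock"],2),"tcp",np.round(s["tcp_pos"],1),"yaw(tool x vs -X)",round(np.degrees(np.arctan2(-x[1],-x[0])),2),"tilt",np.round(R[:2,2],4),"w",round(s["gripper_width"],3),"gf",round(s["grasp_force"],1),"F",np.round(s["ft_force"],1)); return s
E
python3 - <<'E'
from h import *
np.set_printoptions(precision=1,suppress=True)
st();p=shot("wrist");save(p,"w1.png");print(p["vfov"],p["tool_from_camera"],ray(p,(320,240)))
for l in ["short_tool","medium_tool","long_tool","longest_tool"]:
    for r in env.tip_of(l,p)[:2]: print(l,round(r["conf"],2),np.array(r["point"]),onz(p,r["point"],3))
E
```

```text
t 2.7 tcp [542.4 155.5 405.1] yaw(tool x vs -X) -2.36 tilt [0. 0.] w 0.6 gf 0.0 F [ 0.4  0.6 -0.1]
58.01767245151626 [[ 0.  -1.  -0.2 67.6]
 [ 1.   0.  -0.   0.1]
 [ 0.  -0.2  1.  19.7]
 [ 0.   0.   0.   1. ]] (array([474.9, 158.4, 385.3]), array([ 0.2, -0. , -1. ]))
short_tool 0.67 [370.4 269.5] [599.8 195.4   3. ]
medium_tool 0.78 [197.5 272.6] [596.3  35.    3. ]
long_tool 0.69 [285.1 255.8] [583.4 117.3   3. ]
longest_tool 0.91 [462.8 258.1] [592.2 280.4   3. ]
longest_tool 0.43 [284.  256.9] [584.4 116.2   3. ]
```

View pics/w1.png

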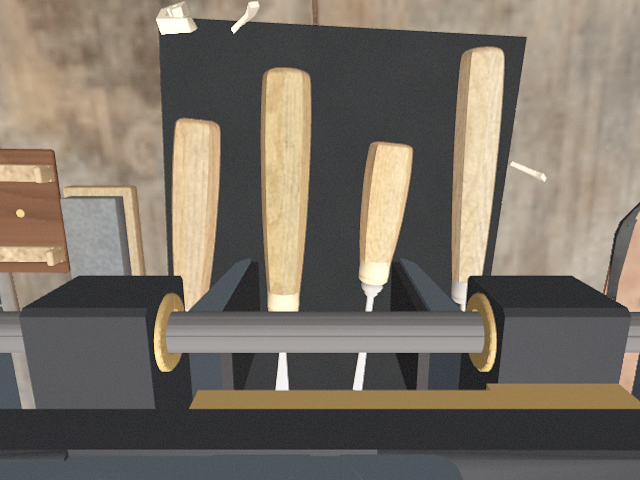

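The wrist view shows the four handle butts: medium (198,120), long (287,70), short (390,143), longest (482,50). The blades are hidden by the gripper. Next I measure the handle axes from this image and take a second view over the rack.

Run:
```python
from h import *
np.set_printoptions(precision=2,suppress=True)
p=shot("wrist");im=p["pixels"].astype(int)
m=((im[...,0]>105)&(im[...,0]-im[...,2]>25)).astype(np.uint8); m[262:]=0
n,lab,stt,c=cv2.connectedComponentsWithStats(m)
B={"medium_tool":(198,180,84.5,17),"long_tool":(287,150,96.5,17),"short_tool":(388,200,53.5,16),"longest_tool":(480,150,98.5,15.5)}
for k,(u,v,d,h) in B.items():
    L=lab[v,u]; ys,xs=np.nonzero(lab==L)
    z=3+h
    C=[]
    for r in range(ys.min()+8,ys.max()-(30 if k=="short_tool" else 4),3):
        q=xs[ys==r]; C.append((onz(p,(q.min(),r),z)+onz(p,(q.max(),r),z))[:2]/2)
    C=np.array(C); a=np.polyfit(C[:,0],C[:,1],1)
    bx=onz(p,(xs[ys<=ys.min()+3].mean(),ys.min()),z)[:2]
    w=np.array([1,a[0]])/np.hypot(1,a[0])
    butt=np.array([bx[0],np.polyval(a,bx[0])]); g=butt+w*d
    print(k,stt[L],"butt",butt,"grasp",g,"dirdeg",np.degrees(np.arctan(a[0])),"res",np.std(C[:,1]-np.polyval(a,C[:,0])))
```

```text
medium_tool [ 170  119   49  143 6457] butt [458.48  55.3 ] grasp [542.09  43.11] dirdeg -8.289440407533451 res 0.23803665055242434
long_tool [ 258   69   51  193 9048] butt [423.58 129.82] grasp [519.8  122.52] dirdeg -4.338290373976878 res 0.180162589090254
short_tool [ 357  143   54  119 5045] butt [484.12 213.05] grasp [537.09 205.54] dirdeg -8.061037417074319 res 0.17373014056448405
longest_tool [ 449   48   54  214 9033] butt [414.52 285.2 ] grasp [512.98 282.31] dirdeg -1.6793975148894502 res 0.19392204929344897
```

Request:
{"api": "arm_command", "payload": {
  "commands": [-4, -53, 0, 0, 0, -2.4, 60, -4, -53, 0, 0, 0, 0, 60, -4, -53, 0, 0, 0, 0, 60, -4, -53, 0, 0, 0, 0, 60, -4, -53, 0, 0, 0, 0, 60, -4, -53, 0, 0, 0, 0, 60, -4, -53, 0, 0, 0, 0, 60, 0, 0, 0, 0, 0, 0, 60]
}}

```text
clock: 4.0
tcp_pos: [568.0, -215.1, 404.8]
tool_rot: [[-1.0, 0.0, 0.0], [0.0, 1.0, -0.0], [-0.0, -0.0, -1.0]]
ft_force: [0.3, 0.5, 0.3]
gripper_width: 0.6
grasp_force: 0.0
```

Run:
```python
from h import *
np.set_printoptions(precision=1,suppress=True)
st();p=shot("wrist");save(p,"w2.png")
for l in ["rest_1","whetstone"]:
    for r in env.tip_of(l,p)[:5]: print(l,round(r["conf"],2),np.array(r["point"]),onz(p,r["point"],6))
```

```text
t 4.0 tcp [ 568.  -215.1  404.8] yaw(tool x vs -X) -0.02 tilt [ 0. -0.] w 0.6 gf 0.0 F [0.3 0.5 0.3]
whetstone 0.88 [513.2 230.9] [586.1 -46.3   6. ]
```

View pics/w2.png

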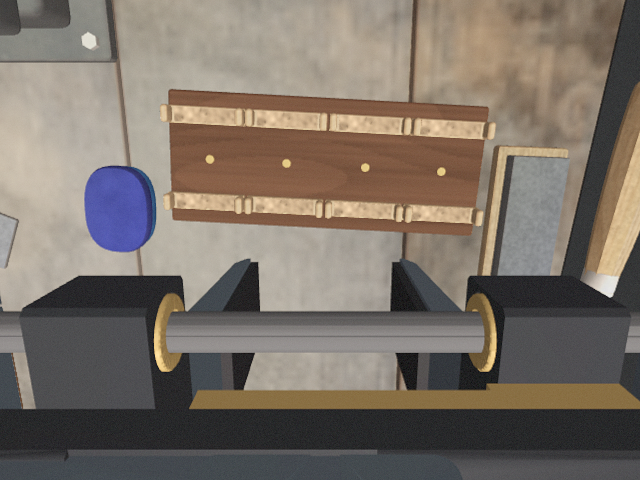

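The wrist view shows brass dots at the rest centres, (209,159), (286,163), (365,168) and (441,171), and the rack turned by a few degrees.

Run:
```python
from h import *
np.set_printoptions(precision=1,suppress=True)
p=shot("wrist");im=p["pixels"].astype(int);Q=[]
for u,v in [(441,171),(365,168),(286,163),(209,159)]:
    s=im[v-9:v+10,u-9:u+10]; y,x=np.nonzero((s[...,1]>140)); Q.append(onz(p,(u-9+x.mean(),v-9+y.mean()),6)[:2])
Q=np.array(Q);print(Q,np.diff(Q,axis=0),np.linalg.norm(np.diff(Q,axis=0),axis=1))
e=Q[0]-Q[3];print("row axis +y; rest dir deg",np.degrees(np.arctan2(-e[0],e[1])))
# cork stop ends on the outer sides, at z 26
for uv in [(164,113),(491,130),(169,201),(478,217)]: print(uv,onz(p,uv,20))
m=(im[...,2]<60)&(im[...,0]>60)&(im[...,0]<150)
print(onz(p,(170,90),3),onz(p,(488,106),3),onz(p,(173,220),3),onz(p,(472,235),3))
```

```text
[[ 532.9 -114.7]
 [ 529.6 -180.7]
 [ 526.  -248.8]
 [ 522.5 -314.9]] [[ -3.4 -66. ]
 [ -3.6 -68.1]
 [ -3.4 -66.1]] [66.1 68.2 66.2]
row axis +y; rest dir deg -2.9808669898745634
(164, 113) [ 484.9 -342.8   20. ]
(491, 130) [497.6 -76.8  20. ]
(169, 201) [ 556.7 -344.8   20. ]
(478, 217) [569.9 -81.   20. ]
[ 465.6 -342.2    3. ] [477.8 -74.8   3. ] [ 576.5 -348.8    3. ] [589.7 -78.9   3. ]
```

Run:
```python
from h import *
np.set_printoptions(precision=1,suppress=True)
p=shot("wrist");im=p["pixels"].astype(int);Q=[]
for u,v in [(441,171),(365,168),(286,163),(209,159)]:
    s=im[v-9:v+10,u-9:u+10,1].astype(float); w=np.clip(s-110,0,None); y,x=np.mgrid[-9:10,-9:10]
    c=(u+(w*x).sum()/w.sum(),v+(w*y).sum()/w.sum()); Q.append(onz(p,c,6)[:2]); print(c,Q[-1],onz(p,(u,v),6))
c=cv2.imread("pics/w2.png")[70:250,150:500]; cv2.imwrite("pics/c.png",cv2.resize(c,None,fx=2.2,fy=2.2))
```

```text
(np.float64(437.3229660144181), np.float64(172.1318228630278)) [ 533.1 -114.7] [ 532.1 -111.5    6. ]
(np.float64(361.28744357816987), np.float64(167.8832581042265)) [ 529.6 -180.7] [ 529.7 -177.5    6. ]
(np.float64(282.6287485005998), np.float64(163.421831267493)) [ 526.  -248.8] [ 525.6 -245.9    6. ]
(np.float64(205.9064945226917), np.float64(159.13947574334898)) [ 522.5 -314.9] [ 522.4 -312.2    6. ]
```

View pics/c.png

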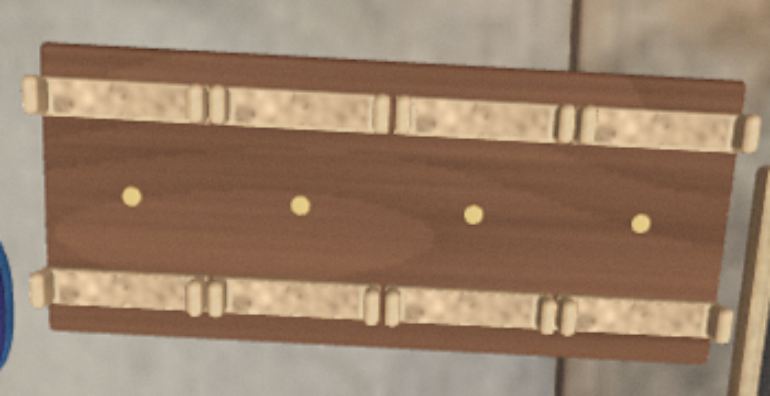

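Run:
```python
from h import *
np.set_printoptions(precision=1,suppress=True)
for k in range(3):
    st();p=shot("wrist");im=p["pixels"].astype(int);Q=[]
    for u,v in [(438,171),(362,168),(284,163),(207,159)]:
        s=im[v-9:v+10,u-9:u+10,1].astype(float); w=np.clip(s-110,0,None); y,x=np.mgrid[-9:10,-9:10]
        s=im[v-9:v+10,u-9:u+10];w=w*((s[...,0]-s[...,2])>70)*(s[...,1]>130)
        c=(u+(w*x).sum()/w.sum(),v+(w*y).sum()/w.sum()); Q.append(onz(p,c,6)[:2]); print(c[0],c[1],Q[-1])
```

```text
t 4.25 tcp [ 567.7 -212.2  404.7] yaw(tool x vs -X) 0.15 tilt [-0.  0.] w 0.602 gf 0.0 F [ 0.2  0.3 -0.4]
437.4248693834901 172.05726227795193 [ 533.  -114.6]
361.42066652693353 167.81639069377488 [ 529.6 -180.7]
282.6880513231756 163.31014434643143 [ 525.9 -248.8]
206.0139225181598 159.02058111380146 [ 522.5 -314.9]
t 4.3 tcp [ 567.8 -212.4  404.8] yaw(tool x vs -X) 0.14 tilt [-0.  0.] w 0.6 gf 0.0 F [ 0.  -0.7  1. ]
437.50750938673343 171.99833124739257 [ 533.1 -114.7]
361.6049593843523 167.6842667806755 [ 529.5 -180.7]
282.9009603841537 163.2747098839536 [ 526.  -248.8]
206.1805359661495 158.95547048156357 [ 522.5 -314.9]
t 4.35 tcp [ 567.8 -212.6  404.8] yaw(tool x vs -X) 0.14 tilt [-0.  0.] w 0.603 gf 0.0 F [0.2 0.3 0.7]
437.7157894736842 171.9667698658411 [ 533.1 -114.7]
361.81067961165047 167.62135922330097 [ 529.5 -180.7]
283.20564432454864 163.25938991492012 [ 526.  -248.8]
206.47958974358974 158.94748717948718 [ 522.5 -314.9]
```

Request:
{"api": "arm_command", "payload": {
  "commands": [5, 30, 13, 0, 0, 1.7, 65, 5, 55, 13, 0, 0, 0, 65, 5, 55, 13, 0, 0, 0, 65, 5, 55, 13, 0, 0, 0, 65, 5, 55, 13, 0, 0, 0, 65, 5, 55, 13, 0, 0, 0, 65, 5, 55, 13, 0, 0, 0, 65, 5, 55, 13, 0, 0, 0, 65, 5, 45, 13, 0, 0, 0, 65, 5, 25, 13, 0, 0, 0, 65, 5, 11, 13, 0, 0, 0, 65, 0, 0, 0, 0, 0, 0, 65]
}}

```text
clock: 5.9
tcp_pos: [525.4, 283.5, 260.8]
tool_rot: [[-1.0, 0.028, -0.002], [0.028, 1.0, -0.001], [0.002, -0.001, -1.0]]
ft_force: [-0.6, -0.2, 0.7]
gripper_width: 0.65
grasp_force: 0.0
```

Request:
{"api": "arm_command", "payload": {
  "commands": [6, -1, 12, 0, 0, 0, 65, 6, 0, 14, 0, 0, 0, 65, 0, 0, 14, 0, 0, 0, 65, 0, 0, 12, 0, 0, 0, 65, 0, 0, 8, 0, 0, 0, 65, 0, 0, 0, 0, 0, 0, 65, 0, 0, 0, 0, 0, 0, 30, 0, 0, 0, 0, 0, 0, 20, 0, 0, 0, 0, 0, 0, 20, 0, 0, 0, 0, 0, 0, 20, 0, 0, 0, 0, 0, 0, 20],
  "force": 25
}}

```text
clock: 7.28
tcp_pos: [514.2, 282.9, 202.1]
tool_rot: [[-1.0, 0.029, 0.0], [0.029, 1.0, 0.0], [-0.0, 0.0, -1.0]]
ft_force: [-2.1, 0.8, 5.7]
gripper_width: 0.369
grasp_force: 25.0
```

Run:
```python
from h import *
st();p=shot("wrist");save(p,"w3.png")
```

```text
t 7.28 tcp [514.2 282.9 202.1] yaw(tool x vs -X) -1.66 tilt [0.0004 0.0003] w 0.369 gf 25.0 F [-2.1  0.8  5.7]
```

View pics/w3.png

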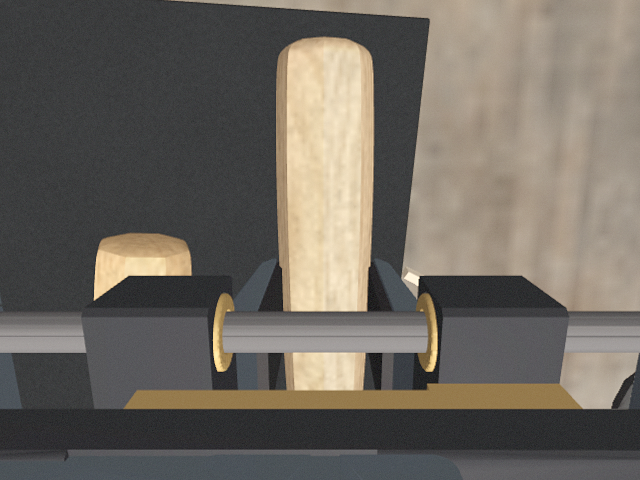

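The longest tool's handle is held square between the pads (cols 275-372), with its butt at (324,40). Lifting it and carrying it over to rest 1.

Request:
{"api": "arm_command", "payload": {
  "commands": [0, 0, -15, 0, 0, 0, 20, 0, 0, -30, 0, 0, 0, 20, 0, 0, -30, 0, 0, 0, 20, -3.5, -25, -15, 0, 0, 0, 20, -3.5, -50, 0, 0, 0, 0, 20, -3.5, -55, 0, 0, 0, 0, 20, -3.5, -55, 0, 0, 0, 0, 20, -3.5, -55, 0, 0, 0, 0, 20, -3.5, -55, 0, 0, 0, 0, 20, -3.5, -50, 0, 0, 0, 0, 20, -3.5, -35, 0, 0, 0, 0, 20, -3.5, -15, 0, 0, 0, 1.35, 20]
}}

```text
clock: 8.82
tcp_pos: [534.1, -114.5, 292.4]
tool_rot: [[-0.998, 0.055, 0.001], [0.055, 0.998, -0.0], [-0.001, -0.0, -1.0]]
ft_force: [-0.3, 0.3, -0.1]
gripper_width: 0.369
grasp_force: 25.0
```

Request:
{"api": "arm_command", "payload": {
  "commands": [0, 0, 0, 0, 0, 0, 20, 0, 0, 0, 0, 0, 0, 20, 0, 0, 0, 0, 0, 0, 20]
}}

```text
clock: 9.2
tcp_pos: [534.1, -111.9, 291.7]
tool_rot: [[-0.999, 0.051, -0.0], [0.051, 0.999, 0.0], [0.0, 0.0, -1.0]]
ft_force: [-0.7, 0.1, -1.5]
gripper_width: 0.368
grasp_force: 25.0
```

Run:
```python
from h import *
st();p=shot("wrist");save(p,"w4.png")
print(onz(p,(324,40),110))
```

```text
t 9.2 tcp [ 534.1 -111.9  291.7] yaw(tool x vs -X) -2.93 tilt [-0.0002  0.0001] w 0.368 gf 25.0 F [-0.7  0.1 -1.5]
[ 435.49078561 -107.16551247  110.        ]
```

View pics/w4.png

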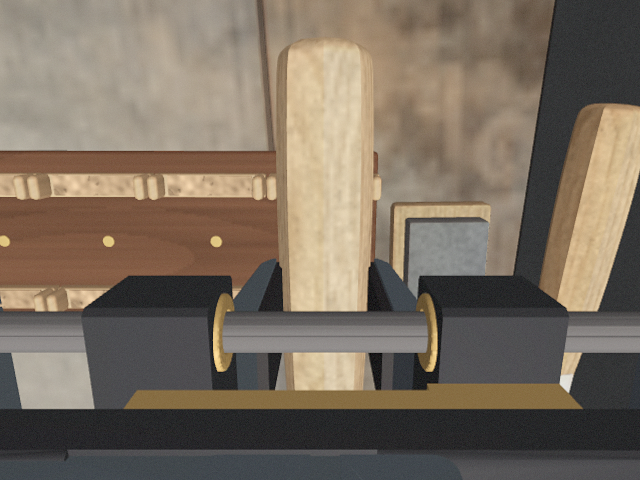

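The tool hangs straight over rest 1, with the butt still 98.6 mm behind the TCP. The whetstone (447,255) is clear. Lowering.

Request:
{"api": "arm_command", "payload": {
  "commands": [1, -0.5, 20, 0, 0, 0, 20, 0, 0, 20, 0, 0, 0, 20, 0, 0, 18, 0, 0, 0, 20, 0, 0, 12, 0, 0, 0, 20, 0, 0, 5, 0, 0, 0, 20, 0, 0, 2, 0, 0, 0, 20, 0, 0, 1, 0, 0, 0, 20, 0, 0, 0, 0, 0, 0, 20]
}}

```text
clock: 10.25
tcp_pos: [533.3, -113.4, 214.1]
tool_rot: [[-0.999, 0.052, 0.001], [0.052, 0.999, -0.0], [-0.001, -0.0, -1.0]]
ft_force: [-0.1, -0.6, -1.3]
gripper_width: 0.366
grasp_force: 25.0
```

Run:
```python
from h import *
st();p=shot("scene");save(p,"s2.png")
```

```text
t 10.25 tcp [ 533.3 -113.4  214.1] yaw(tool x vs -X) -3.0 tilt [ 0.0006 -0.0001] w 0.366 gf 25.0 F [-0.1 -0.6 -1.3]
```

View pics/s2.png

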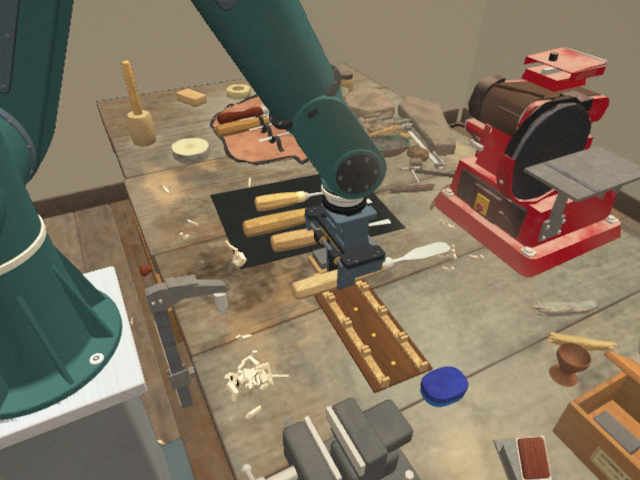

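The longest tool is down over rest 1 (handle at (330,283)). Lower slightly, release and lift.

Request:
{"api": "arm_command", "payload": {
  "commands": [0, 0, 1, 0, 0, 0, 20, 0, 0, 0.5, 0, 0, 0, 20, 0, 0, 0, 0, 0, 0, 45, 0, 0, 0, 0, 0, 0, 48, 0, 0, 0, 0, 0, 0, 48, 0, 0, -10, 0, 0, 0, 48, 0, 0, -25, 0, 0, 0, 48, 0, 0, -30, 0, 0, 0, 60, 0, 0, -35, 0, 0, 0, 60, 0, 0, 0, 0, 0, 0, 60, 0, 0, 0, 0, 0, 0, 60]
}}

```text
clock: 11.68
tcp_pos: [532.9, -113.4, 312.2]
tool_rot: [[-0.999, 0.052, 0.0], [0.052, 0.999, -0.0], [-0.0, -0.0, -1.0]]
ft_force: [-0.1, 0.8, -0.3]
gripper_width: 0.6
grasp_force: 0.0
```

Run:
```python
from h import *
st();p=shot("wrist");save(p,"w5.png")
```

```text
t 11.68 tcp [ 532.9 -113.4  312.2] yaw(tool x vs -X) -3.01 tilt [ 0.0001 -0.    ] w 0.6 gf 0.0 F [-0.1  0.8 -0.3]
```

View pics/w5.png

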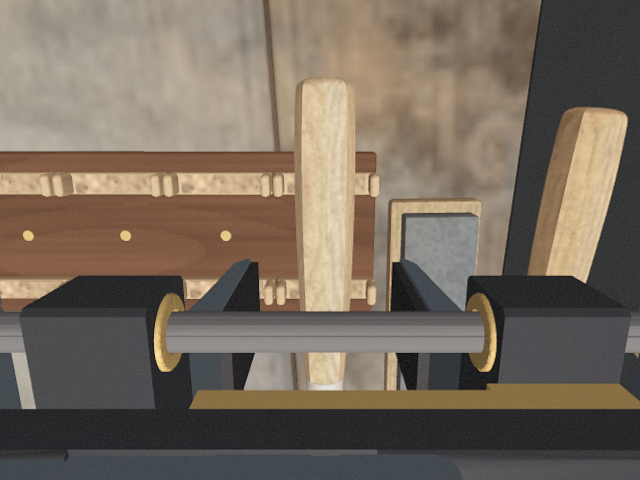

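The longest tool lies in rest 1, between the turned-up ends, straight along the rest. Next is the long tool.

Request:
{"api": "arm_command", "payload": {
  "commands": [4, 25, 8, 0, 0, 0, 65, 4, 50, 8, 0, 0, 0, 65, 4, 55, 8, 0, 0, 0, 65, 4, 50, 8, 0, 0, 0, 65, 4, 35, 8, 0, 0, 0, 65, 5, 20, 8, 0, 0, 1.3, 65, 0, 0, 0, 0, 0, 0, 65, 0, 0, 20, 0, 0, 0, 65, 0, 0, 20, 0, 0, 0, 65, 0, 0, 14, 0, 0, 0, 65, 0, 0, 8, 0, 0, 0, 65, 0, 0, 0, 0, 0, 0, 65]
}}

```text
clock: 13.22
tcp_pos: [520.4, 122.4, 201.9]
tool_rot: [[-0.997, 0.075, -0.001], [0.075, 0.997, -0.0], [0.001, -0.0, -1.0]]
ft_force: [0.1, 0.8, -0.3]
gripper_width: 0.65
grasp_force: 0.0
```

Request:
{"api": "arm_command", "payload": {
  "commands": [0, 0, 0, 0, 0, 0, 30, 0, 0, 0, 0, 0, 0, 20, 0, 0, 0, 0, 0, 0, 20, 0, 0, 0, 0, 0, 0, 20]
}}

```text
clock: 13.72
tcp_pos: [520.7, 122.6, 202.7]
tool_rot: [[-0.997, 0.075, 0.001], [0.075, 0.997, 0.0], [-0.001, 0.0, -1.0]]
ft_force: [-0.3, -1.7, 6.8]
gripper_width: 0.413
grasp_force: 25.0
```

```bash
cat >> h.py <<'E'
def butt(h):
    s=st();p=shot("wrist");im=p["pixels"].astype(int)
    m=((im[...,0]>105)&(im[...,0]-im[...,2]>25)).astype(np.uint8); m[262:]=0
    n,lab,stt,c=cv2.connectedComponentsWithStats(m); L=lab[230,324]
    ys,xs=np.nonzero(lab==L); q=xs[ys<ys.min()+4].mean(),ys.min(); z=p["t"][2]-172-28+3+h
    b=onz(p,q,z); d=b-p["t"]; print("butt px",q,"offset along tool x",d@p["R"][:,0],"lateral",d@p["R"][:,1]); return p
E
python3 -c "
from h import *
butt(17)"
```

```text
t 13.72 tcp [520.7 122.6 202.7] yaw(tool x vs -X) -4.3 tilt [0.0006 0.    ] w 0.413 gf 25.0 F [-0.3 -1.7  6.8]
butt px (np.float64(324.1194029850746), np.int64(42)) offset along tool x 97.716906013285 lateral -0.23477679128906823
```

Request:
{"api": "arm_command", "payload": {
  "commands": [0, 0, -15, 0, 0, 0, 20, 0, 0, -30, 0, 0, 0, 20, 0, 0, -30, 0, 0, 0, 20, -4.1, -25, -15, 0, 0, 0, 20, -4.1, -50, 0, 0, 0, 0, 20, -4.1, -55, 0, 0, 0, 0, 20, -4.1, -55, 0, 0, 0, 0, 20, -4.1, -50, 0, 0, 0, 0, 20, -4.1, -40, 0, 0, 0, 0, 20, -4.1, -19, 0, 0, 0, 0, 20, -4.1, -8, 0, 0, 0, -1.3, 20, 0, 0, 0, 0, 0, 0, 20]
}}

```text
clock: 15.28
tcp_pos: [530.8, -180.6, 292.3]
tool_rot: [[-0.999, 0.052, 0.0], [0.052, 0.999, 0.0], [-0.0, 0.0, -1.0]]
ft_force: [-0.3, -0.2, -0.2]
gripper_width: 0.411
grasp_force: 25.0
```

Request:
{"api": "arm_command", "payload": {
  "commands": [0, 0, 0, 0, 0, 0, 20, 0, 0, 0, 0, 0, 0, 20]
}}

```text
clock: 15.52
tcp_pos: [530.5, -180.2, 292.2]
tool_rot: [[-0.999, 0.052, -0.0], [0.052, 0.999, 0.0], [0.0, 0.0, -1.0]]
ft_force: [-0.4, 0.0, -1.2]
gripper_width: 0.414
grasp_force: 25.0
```

Run:
```python
from h import *
p=butt(17);im=p["pixels"].astype(int)
m=((im[...,1]>130)&(im[...,0]-im[...,2]>70)).astype(np.uint8)
n,l,s,c=cv2.connectedComponentsWithStats(m)
for i in range(1,n):
    if 40<s[i,4]<250 and abs(s[i,2]-s[i,3])<4 and s[i,2]<16: print("dot?",c[i],onz(p,c[i],6)[:2])
```

```text
t 15.53 tcp [ 530.5 -180.2  292.2] yaw(tool x vs -X) -2.96 tilt [-0.0002  0.0001] w 0.414 gf 25.0 F [-0.4  0.  -1.2]
butt px (np.float64(510.3970873786408), np.int64(0)) offset along tool x 110.77496926499809 lateral 62.23675902796798
dot? [112.22115385 240.90384615] [ 522.71014963 -315.01209662]
dot? [216.57692308 240.97115385] [ 526.13647678 -248.81912845]
```

Request:
{"api": "arm_command", "payload": {
  "commands": [0, -0.5, 20, 0, 0, 0, 20, 0, 0, 20, 0, 0, 0, 20, 0, 0, 18, 0, 0, 0, 20, 0, 0, 12, 0, 0, 0, 20, 0, 0, 5, 0, 0, 0, 20, 0, 0, 3, 0, 0, 0, 20, 0, 0, 0.5, 0, 0, 0, 20, 0, 0, 0, 0, 0, 0, 20]
}}

```text
clock: 16.58
tcp_pos: [530.6, -181.6, 214.1]
tool_rot: [[-0.999, 0.052, 0.001], [0.052, 0.999, -0.0], [-0.001, -0.0, -1.0]]
ft_force: [-0.6, -0.2, -0.2]
gripper_width: 0.415
grasp_force: 25.0
```

Request:
{"api": "arm_command", "payload": {
  "commands": [0, 0, 0, 0, 0, 0, 50, 0, 0, 0, 0, 0, 0, 52, 0, 0, 0, 0, 0, 0, 52, 0, 0, -10, 0, 0, 0, 52, 0, 0, -25, 0, 0, 0, 52, 0, 0, -30, 0, 0, 0, 60, 0, 0, -35, 0, 0, 0, 60, 0, 0, 0, 0, 0, 0, 60, 0, 0, 0, 0, 0, 0, 60]
}}

```text
clock: 17.7
tcp_pos: [530.3, -181.4, 313.7]
tool_rot: [[-0.999, 0.052, 0.0], [0.052, 0.999, -0.0], [-0.0, -0.0, -1.0]]
ft_force: [-0.3, 0.6, -0.8]
gripper_width: 0.6
grasp_force: 0.0
```

Run:
```python
from h import *
st();p=shot("wrist");save(p,"w6.png")
```

```text
t 17.7 tcp [ 530.3 -181.4  313.7] yaw(tool x vs -X) -3.0 tilt [ 0.0001 -0.    ] w 0.6 gf 0.0 F [-0.3  0.6 -0.8]
```

View pics/w6.png

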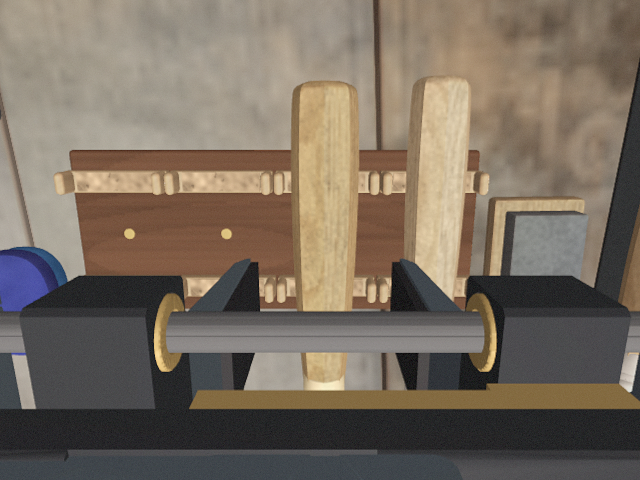

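The long tool lies in rest 2 (cols 292-358, between the ends at 283 and 371). Next is the medium tool.

Request:
{"api": "arm_command", "payload": {
  "commands": [0, 25, 8, 0, 0, 0, 60, 0, 50, 8, 0, 0, 0, 60, 0, 55, 8, 0, 0, 0, 60, 0, 45, 8, 0, 0, 0, 60, 0, 32, 8, 0, 0, 0, 60, 0, 18, 8, 0, 0, 5.3, 60, 0, 0, 0, 0, 0, 0, 60, 0, 0, 20, 0, 0, 0, 60, 0, 0, 20, 0, 0, 0, 60, 0, 0, 15, 0, 0, 0, 60, 0, 0, 8, 0, 0, 0, 60, 0, 0, 0, 0, 0, 0, 60]
}}

```text
clock: 19.25
tcp_pos: [542.2, 43.0, 202.1]
tool_rot: [[-0.99, 0.144, -0.001], [0.144, 0.99, -0.0], [0.001, -0.0, -1.0]]
ft_force: [-0.1, 0.7, -0.1]
gripper_width: 0.6
grasp_force: 0.0
```

Request:
{"api": "arm_command", "payload": {
  "commands": [0, 0, 0, 0, 0, 0, 30, 0, 0, 0, 0, 0, 0, 20, 0, 0, 0, 0, 0, 0, 20, 0, 0, 0, 0, 0, 0, 20]
}}

```text
clock: 19.75
tcp_pos: [542.5, 43.2, 203.2]
tool_rot: [[-0.99, 0.144, 0.001], [0.144, 0.99, 0.0], [-0.001, 0.0, -1.0]]
ft_force: [-1.6, -0.0, 6.9]
gripper_width: 0.402
grasp_force: 25.0
```

```bash
python3 -c "
from h import *
butt(17)"
```

```text
t 19.75 tcp [542.5  43.2 203.2] yaw(tool x vs -X) -8.3 tilt [0.0008 0.    ] w 0.402 gf 25.0 F [-1.6 -0.   6.9]
butt px (np.float64(324.83076923076925), np.int64(84)) offset along tool x 84.11011569386348 lateral 0.010925347541034395
```

Request:
{"api": "arm_command", "payload": {
  "commands": [0, 0, -15, 0, 0, 0, 20, 0, 0, -30, 0, 0, 0, 20, 0, 0, -30, 0, 0, 0, 20, -3.2, -25, -15, 0, 0, 0, 20, -3.2, -50, 0, 0, 0, 0, 20, -3.2, -55, 0, 0, 0, 0, 20, -3.2, -55, 0, 0, 0, 0, 20, -3.2, -45, 0, 0, 0, 0, 20, -3.2, -35, 0, 0, 0, 0, 20, -3.2, -18, 0, 0, 0, 0, 20, -3.2, -8.6, 0, 0, 0, -5.3, 20, 0, 0, 0, 0, 0, 0, 20]
}}

```text
clock: 21.3
tcp_pos: [525.7, -249.0, 293.1]
tool_rot: [[-0.999, 0.053, 0.0], [0.053, 0.999, -0.0], [-0.0, -0.0, -1.0]]
ft_force: [-0.0, 0.5, -1.3]
gripper_width: 0.404
grasp_force: 25.0
```

Request:
{"api": "arm_command", "payload": {
  "commands": [0, 0, 0, 0, 0, 0, 20, 0, 0, 0, 0, 0, 0, 20, 0, 0, 0, 0, 0, 0, 20]
}}

```text
clock: 21.68
tcp_pos: [525.5, -248.7, 292.8]
tool_rot: [[-0.999, 0.052, -0.0], [0.052, 0.999, 0.0], [0.0, 0.0, -1.0]]
ft_force: [-1.1, -1.0, -1.5]
gripper_width: 0.403
grasp_force: 25.0
```

Request:
{"api": "arm_command", "payload": {
  "commands": [0, -0.3, 20, 0, 0, 0, 20, 0, 0, 20, 0, 0, 0, 20, 0, 0, 18, 0, 0, 0, 20, 0, 0, 12, 0, 0, 0, 20, 0, 0, 5, 0, 0, 0, 20, 0, 0, 3, 0, 0, 0, 20, 0, 0, 0.5, 0, 0, 0, 20, 0, 0, 0, 0, 0, 0, 20]
}}

```text
clock: 22.68
tcp_pos: [525.6, -249.4, 214.7]
tool_rot: [[-0.999, 0.052, 0.001], [0.052, 0.999, -0.0], [-0.001, -0.0, -1.0]]
ft_force: [-0.6, 0.1, -0.4]
gripper_width: 0.405
grasp_force: 25.0
```

Request:
{"api": "arm_command", "payload": {
  "commands": [0, 0, 0, 0, 0, 0, 50, 0, 0, 0, 0, 0, 0, 50, 0, 0, 0, 0, 0, 0, 50, 0, 0, -10, 0, 0, 0, 50, 0, 0, -25, 0, 0, 0, 50, 0, 0, -30, 0, 0, 0, 60, 0, 0, -35, 0, 0, 0, 60, 0, 0, 0, 0, 0, 0, 60, 0, 0, 0, 0, 0, 0, 60]
}}

```text
clock: 23.8
tcp_pos: [525.3, -249.3, 314.2]
tool_rot: [[-0.999, 0.052, 0.0], [0.052, 0.999, -0.0], [-0.0, -0.0, -1.0]]
ft_force: [0.4, 0.0, -0.3]
gripper_width: 0.602
grasp_force: 0.0
```

Run:
```python
from h import *
st();p=shot("wrist");save(p,"w7.png")
```

```text
t 23.8 tcp [ 525.3 -249.3  314.2] yaw(tool x vs -X) -3.01 tilt [ 0.0001 -0.0001] w 0.602 gf 0.0 F [ 0.4  0.  -0.3]
```

View pics/w7.png

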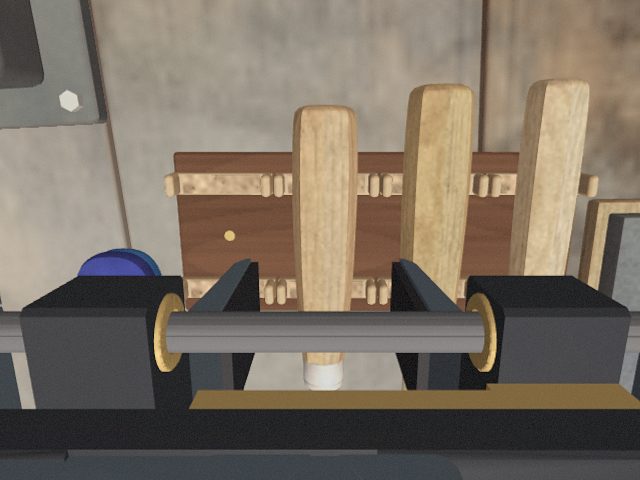

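The medium tool lies in rest 3. The short tool is last.

Request:
{"api": "arm_command", "payload": {
  "commands": [1.2, 30, 5, 0, 0, 0, 60, 1.2, 55, 5, 0, 0, 0, 60, 1.2, 55, 5, 0, 0, 0, 60, 1.2, 55, 5, 0, 0, 0, 60, 1.2, 55, 5, 0, 0, 0, 60, 1.2, 55, 5, 0, 0, 0, 60, 1.2, 55, 5, 0, 0, 0, 60, 1.2, 45, 5, 0, 0, 0, 60, 1.2, 32, 5, 0, 0, 0, 60, 1.2, 18, 5, 0, 0, 5.0, 60, 0, 0, 0, 0, 0, 0, 60, 0, 0, 0, 0, 0, 0, 60]
}}

```text
clock: 25.35
tcp_pos: [537.2, 205.1, 263.8]
tool_rot: [[-0.99, 0.138, -0.001], [0.138, 0.99, -0.0], [0.001, -0.001, -1.0]]
ft_force: [1.0, 0.2, -0.1]
gripper_width: 0.601
grasp_force: 0.0
```

Request:
{"api": "arm_command", "payload": {
  "commands": [0, 0, 20, 0, 0, 0, 60, 0, 0, 20, 0, 0, 0, 60, 0, 0, 14, 0, 0, 0, 60, 0, 0, 8, 0, 0, 0, 60, 0, 0, 0, 0, 0, 0, 60]
}}

```text
clock: 25.98
tcp_pos: [537.2, 205.6, 201.6]
tool_rot: [[-0.99, 0.139, -0.001], [0.139, 0.99, -0.0], [0.001, -0.0, -1.0]]
ft_force: [1.0, 1.2, -0.3]
gripper_width: 0.599
grasp_force: 0.0
```

Request:
{"api": "arm_command", "payload": {
  "commands": [0, 0, 0, 0, 0, 0, 30, 0, 0, 0, 0, 0, 0, 20, 0, 0, 0, 0, 0, 0, 20, 0, 0, 0, 0, 0, 0, 20]
}}

```text
clock: 26.48
tcp_pos: [537.6, 205.7, 202.7]
tool_rot: [[-0.99, 0.139, 0.001], [0.139, 0.99, 0.0], [-0.001, 0.0, -1.0]]
ft_force: [-1.8, 0.3, 6.9]
gripper_width: 0.391
grasp_force: 24.9
```

```bash
python3 -c "
from h import *
butt(16)"
```

```text
t 26.48 tcp [537.6 205.7 202.7] yaw(tool x vs -X) -8.01 tilt [0.0007 0.0003] w 0.391 gf 24.9 F [-1.8  0.3  6.9]
butt px (np.float64(324.27777777777777), np.int64(170)) offset along tool x 54.199015836892826 lateral -0.18169508966384756
```

Request:
{"api": "arm_command", "payload": {
  "commands": [0, 0, -15, 0, 0, 0, 20, 0, 0, -30, 0, 0, 0, 20, 0, 0, -30, 0, 0, 0, 20, -5.5, -30, -15, 0, 0, 0, 20, -5.5, -57, 0, 0, 0, 0, 20, -5.5, -57, 0, 0, 0, 0, 20, -5.5, -57, 0, 0, 0, 0, 20, -5.5, -57, 0, 0, 0, 0, 20, -5.5, -57, 0, 0, 0, 0, 20, -5.5, -57, 0, 0, 0, 0, 20, -5.5, -57, 0, 0, 0, 0, 20, -5.5, -57, 0, 0, 0, 0, 20]
}}

```text
clock: 28.02
tcp_pos: [518.3, -284.4, 293.2]
tool_rot: [[-0.99, 0.139, 0.001], [0.139, 0.99, -0.0], [-0.001, -0.0, -1.0]]
ft_force: [1.4, 0.9, 0.5]
gripper_width: 0.394
grasp_force: 24.9
```

Request:
{"api": "arm_command", "payload": {
  "commands": [-5, -22, 0, 0, 0, 0, 20, -3.8, -10.6, 0, 0, 0, -5.0, 20, 0, 0, 0, 0, 0, 0, 20, 0, 0, 0, 0, 0, 0, 20, 0, 0, 0, 0, 0, 0, 20]
}}

```text
clock: 28.65
tcp_pos: [522.9, -315.2, 292.3]
tool_rot: [[-0.999, 0.053, -0.0], [0.053, 0.999, 0.0], [0.0, 0.0, -1.0]]
ft_force: [0.6, 0.1, -0.3]
gripper_width: 0.388
grasp_force: 24.9
```

```bash
python3 -c "
from h import *
st();save(shot('wrist'),'w8.png')"
```

```text
t 28.65 tcp [ 522.9 -315.2  292.3] yaw(tool x vs -X) -3.02 tilt [-0.0001  0.0001] w 0.388 gf 24.9 F [ 0.6  0.1 -0.3]
```

View pics/w8.png

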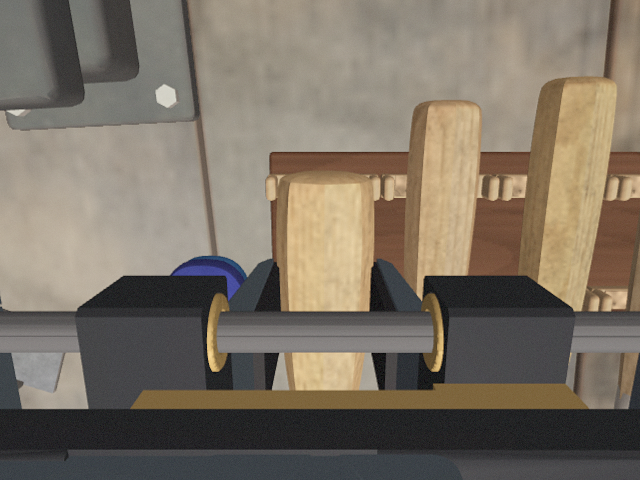

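The short tool is centred over rest 4 (ends at cols 271 and 379, handle 280-372). The tin (208,270) stands outside the fingers. Lowering.

Request:
{"api": "arm_command", "payload": {
  "commands": [0, -0.3, 20, 0, 0, 0, 20, 0, 0, 20, 0, 0, 0, 20, 0, 0, 18, 0, 0, 0, 20, 0, 0, 12, 0, 0, 0, 20, 0, 0, 5, 0, 0, 0, 20, 0, 0, 3, 0, 0, 0, 20, 0, 0, 0.5, 0, 0, 0, 20, 0, 0, 0, 0, 0, 0, 20]
}}

```text
clock: 29.7
tcp_pos: [523.0, -316.4, 214.2]
tool_rot: [[-0.999, 0.052, 0.001], [0.052, 0.999, -0.0], [-0.001, -0.0, -1.0]]
ft_force: [0.2, 0.2, -0.2]
gripper_width: 0.395
grasp_force: 24.9
```

Request:
{"api": "arm_command", "payload": {
  "commands": [0, 0, 0, 0, 0, 0, 49, 0, 0, 0, 0, 0, 0, 49, 0, 0, 0, 0, 0, 0, 49, 0, 0, -10, 0, 0, 0, 49, 0, 0, -25, 0, 0, 0, 49, 0, 0, -30, 0, 0, 0, 60, 0, 0, -35, 0, 0, 0, 60, 20, 0, -40, 0, 0, 0, 60, 30, 0, -40, 0, 0, 0, 60, 0, 0, 0, 0, 0, 0, 60, 0, 0, 0, 0, 0, 0, 60]
}}

```text
clock: 31.08
tcp_pos: [472.9, -313.6, 393.9]
tool_rot: [[-0.999, 0.053, 0.0], [0.053, 0.999, -0.0], [-0.0, -0.0, -1.0]]
ft_force: [0.6, 0.4, -0.1]
gripper_width: 0.6
grasp_force: 0.0
```

```bash
python3 -c "
from h import *
st();save(shot('wrist'),'w9.png');p=shot('scene');cv2.imwrite('pics/s9.png',cv2.resize(cv2.cvtColor(p['pixels'],cv2.COLOR_RGB2BGR)[200:420,260:520],None,fx=2.7,fy=2.7))"
```

```text
t 31.07 tcp [ 472.9 -313.6  393.9] yaw(tool x vs -X) -3.02 tilt [ 0.0004 -0.0003] w 0.6 gf 0.0 F [ 0.6  0.4 -0.1]
```

View pics/w9.png

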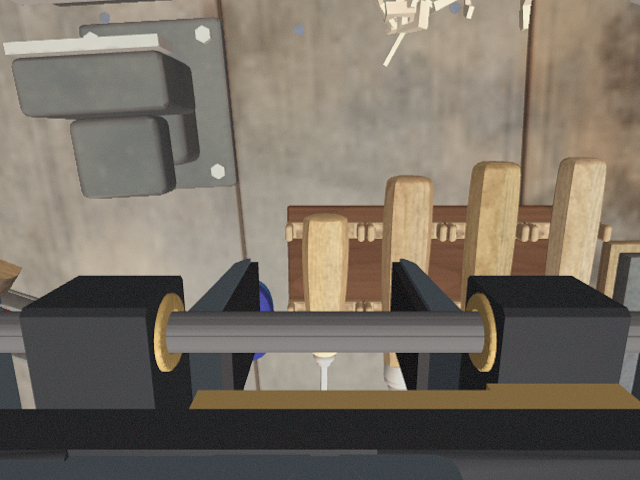

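View pics/s9.png

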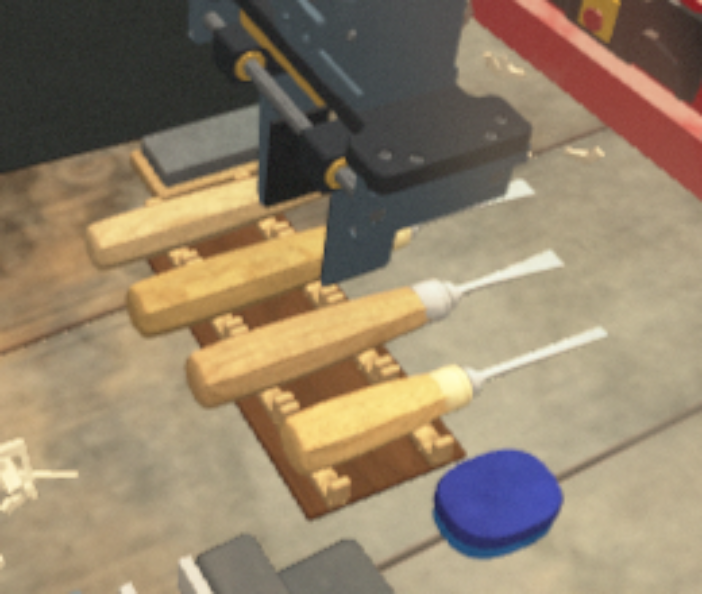

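All four tools lie in their rests, the short one beside the tin, and the gripper is well clear of everything. Handing in.

```bash
python3 -c "
from workcell import env
print(env.job_done())"
```

```text
the job is handed in; nothing more can be done
None
```

The job is handed in (no verdict was returned): all four tools are in the rack with blades pointing away from the robot, the longest beside the whetstone and the shortest beside the blue tin, with the whetstone and tin left alone, after about 31 of the 99 s.

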